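# Eject the scanner battery and catch it

### The job

Release the blue-banded battery pack from the two-bay charger: press the yellow key beside it with one fingertip and keep it down, and with the other finger, standing ready in front of the bay, catch the pack as it springs out, before it is half out. Do not lift it, and leave the orange pack, the jar, the can and the scanner alone. Finish still holding it so: one finger on the key, the pack lying in its bay and pressing against the other finger.

Things in the scene. Friction and masses are not known exactly. Their poses are not given: they have to be found in the camera images.
- charger: Grey two-bay battery charger, fixed. 176 mm wide (y), from x = -77 to +90 mm; rear hood (x > 38 mm) 56 mm high. Origin: on the table under its middle; own -x is its open front, roughly towards the robot, +y its left as the robot sees it. Two level bays, open above and in front, centre lines y = +27 and -27 mm, a 36 mm high rib between. Which pack lies in which bay varies. Bare table in front.
- bay_left (a point): Front edge of the left bay's floor, on its centre line: (-68, +27, 14) mm in the charger's frame, 14 mm above the table. A pack at home ends here. A yellow catch bar just in front (x = -77 to -69 mm) stands 5 mm above the floor and holds the pack; a spring pusher behind presses it outwards, 7 N at home, 4 N at 55 mm out, where the pusher stops.
- bay_right (a point): The same point of the right bay: (-68, -27, 14) mm in the charger's frame; same catch and pusher. Once a catch is down its pack shoots straight out to the charger's -x in well under half a second; nothing else stops it: uncaught it slides on and drops off the front.
- key_left: Yellow release key of the left bay, outside it, 28 mm (x) by 24 mm (y), at (-54, +71) mm in the charger's frame. Origin: centre of its top, 30 mm above the table. Pressed straight down, sprung, travel 8 mm, frees the pack after 5 to 6 mm, up to 10 N; stays down while a pack lies over the catch. Shoulder round it 18 mm high, 34 mm from 42 mm behind its centre on; bay wall beside it 26 mm high.
- key_right: Yellow release key of the right bay, the mirror image: outside the right bay at (-54, -71) mm in the charger's frame. Same size, origin, height, travel and force.
- pack_blue_mid (a point): Centre of the black battery pack with the blue band, the one to release: 100 mm long (charger x), 44 mm wide, 30 mm high, 0.14 to 0.26 kg, lying in one bay, underside 14 mm and top 44 mm above the table. Axes as the charger's: its front end is 50 mm from here towards -x. Home: (-18, +27 or -27, 29) mm in the charger's frame.
- pack_orange_mid (a point): Centre of the other pack, with an orange band, same size, home in the other bay. Not to be released.
- jar_mid (a point): Centre of an upright amber jar with a white lid, 72 mm across, 115 mm high, loose, left of the charger. Leave alone.
- can_mid (a point): Centre of an upright food can with a red label, 68 mm across, 102 mm high, loose, left of the charger. Leave alone.
- scanner_mid (a point): Middle of a pistol-shaped barcode scanner lying on its side right of the charger, about 110 by 170 mm and 44 mm high, loose. Leave alone.
Things that resemble listed ones, but are neither listed nor needed, are in the scene too. Leave any white look-alike of the part that bears pack_blue_mid alone. Leave any green look-alike of the charger alone.

How it is judged:
On the way:
1. the blue pack has sprung out of its home and rests against a finger while the other finger still presses its key (x of pack_blue_mid in the frame of charger below -0.024 m and contact force between the fingers and pack_blue above 0.3 N and ((y of pack_blue_mid in the frame of charger above 0 m and contact force between the fingers and key_left above 0.3 N) or (y of pack_blue_mid in the frame of charger below 0 m and contact force between the fingers and key_right above 0.3 N))), for 0.2 s.
At the end, for the whole second after the job is handed in: The blue pack is at rest, flat in its bay, sprung out of its home by more than 6 mm and less than 50 mm (half its length), pressed by the spring against a finger (over 0.3 N), with its key still pressed by the other finger; the orange pack is within 6 mm of its home (x of pack_blue_mid in the frame of charger between -0.068 and -0.024 m and height (world z) of pack_blue_mid between 0.024 and 0.036 m and angle between pack_blue_mid's own z axis and vertical below 0.15 rad and linear speed of pack_blue below 0.02 m/s and contact force between the fingers and pack_blue above 0.3 N and (contact force between the fingers and key_left above 0.3 N or contact force between the fingers and key_right above 0.3 N) and distance of pack_orange_mid from where it was at the start of the episode below 0.006 m); the arm keeps its last pose, push and grip.
It fails at once if the blue pack has slid more than half out of its bay (x of pack_blue_mid in the frame of charger below -0.071 m).
It fails at once if the blue pack is lifted or tipped (height (world z) of pack_blue_mid above 0.04 m or angle between pack_blue_mid's own z axis and vertical above 0.25 rad).
It fails at once if the orange pack is moved (distance of pack_orange_mid from where it was at the start of the episode above 0.008 m).
It fails at once if the jar, the can or the scanner is moved (distance of any of jar_mid, can_mid, scanner_mid from where it was at the start of the episode above 0.015 m).
It also fails if it takes over 35 s, if anything falls off the work surface, if the arm or the gripper's body presses on something with over 40 N, if the wrist force passes 120 N, or if a joint passes its speed limit or range.

### The arm

A 7-joint arm with a two-finger parallel gripper is mounted at the origin on the work surface. World frame = base frame: x ahead of the robot, y to its left, z up, the work surface at z = 0. Lengths are in m, angles in rad, forces in N, time in s.
With the tool pointing down it reaches from about 0.425 to 0.925 m from the base axis. Payload 6.8 kg.
Tool frame: the origin (TCP) lies where the fingers leave the gripper's body, on its centre line; the fingertips stand 73 mm ahead of it and the grasp point (between the pads) lies 54 mm ahead of it; z points along the fingers, y is the direction in which the jaws open and shut (so a half turn about z gives the same grasp; the last joint's range is limited). The gripper opens to 85 mm and grips with 20 to 120 N. Pads are 22 mm wide; open, the fingers measure 114 mm over their backs; the gripper's body (76 mm by 85 mm) begins 54 mm behind the grasp point. The pads swing forward as they close: fully open they stand 13 mm farther back than shut.
Start: joints at [1.157, 0.477, 0.022, 1.555, -0.011, 1.109, -0.083], TCP at [0.203, -0.644, 0.304] pointing down, gripper open.
Joint ranges: [-2.96, 2.96], [-0.34, 2.1], [-1.41, 1.46], [0.24, 2.44], [-1.37, 4.51], [0.17, 1.92], [-2.96, 2.96]. Speed limits (rad/s): [2.39, 2.39, 3.14, 3.14, 3.14, 3.14, 3.14].

### API

Orientations are given as a rotation vector (axis times angle).
In Python, from bench import r gives the robot as it stands.
- The arm moves only by the shell command python3 -m handwheel 'ROWS' [FORCE]. ROWS is JSON, a list that holds one entry, the list of rows, each a list of 7 numbers: the shift along the world's x, y, z in m, then the turn, a rotation vector about the world's x, y, z in rad, then the finger opening in m, from 0 to 0.0854. A call has 1 to 10 rows; each row shifts and turns the commanded pose from where the row before left it; what a row does not reach is not made up. A row lasts 1/12 s, in which the tool goes at most 41.7 mm and 7.16 degrees, less where a joint would pass 70% of its speed; a pose out of reach is approached as far as the arm can. A call is refused whole if a number of a shift passes 0.0417 or a number of a turn 0.125, either way. A call with a gripper value outside its range is refused whole. The fingers move at their own pace and stop on an object; FORCE is the grip in N (left out, the last holds). Time passes only in rows, so rows that do not move let the fingers close. It gives the time, the measured TCP pose, the force and the opening at its end, in the units of the state.
- r.get_obs(): the state, without advancing time (a new reading comes with each control period).
- r.grab_frame(name): name is "side" or "top"; returns (picture, depth): 400x640x3 uint8, red, green, blue; 400x640 float32, m along the optical axis (not along the pixel's ray), 0 where there is no reading.
- r.get_calibration(name): a dict with "vertical_fov" (degrees; the focal length in pixels is half the picture's height over the tangent of half this angle, whatever the lens; pixels are square), "cx", "cy" (the principal point, pixels), "R" (3x3) and "t" (3): a world point X has camera coordinates R X + t. Camera axes: x right, y down, z forward; pixel columns grow to the right and rows downward; lengths in m; the calibration is good to about 2 mm. A picture is of the moment at which its call begins. get_calibration takes no time and is no camera call.
- r.hand_in(): hands the job in, once; it reports no verdict.
Trained networks look in the newest picture that a camera, given by its name, has taken for a name from the list of things; names that differ only in an ending like _2 or _b are one class to them, and where a whole thing is asked for, a point or a joint stands for the part that bears it (a point fixed in the world has none). Each returns a list of dicts, best first, with "p" (0 to 1); they miss things now and then, are a little off and sometimes report something else, mostly with a low value. They report only what shows in the picture. A call takes as long as a camera call. They do not tell look-alikes from the thing itself.
- r.masks_of(label, camera): "pixels" (400x640 bool, what is visible of it) and "at" ([column, row] in pixels, amid what is visible of it).
The state is a dict: "clock": time; "joints": joint angles; "qvel": joint speeds; "tau": joint torques, N m; "tcp_pos": TCP position; "orientation": TCP orientation; "contact_force": force on the tool from outside, world axes, zero at the start; "moment": the same for the moment, N m; "grip_width": finger opening in m.
Only numpy, scipy, OpenCV 4.12 (cv2) and the standard library are available. Lean on these libraries where they do the work, as an engineer would, in place of code of your own. Each camera call takes 0.05 s, during which the arm holds its last target.

## Working session

There is one attempt and no reset: what is moved stays moved. The work goes in short steps, Python scripts to look and compute and a shell command to move; the robot and the scene stay as the last step left them, time stands still between calls to the robot, and variables do not carry over. Pictures are saved under pics/ and viewed, and the job is handed in when it is done.

```bash
ls; mkdir -p pics; cat > h.py <<'E'
import numpy as np, cv2
from bench import r
def cal(n):
    c=r.get_calibration(n); f=200/np.tan(np.radians(c["vertical_fov"])/2)
    return f,c["cx"],c["cy"],np.array(c["R"]),np.array(c["t"])
def world(n,u,v,d):
    f,cx,cy,R,t=cal(n); u=np.asarray(u,float);v=np.asarray(v,float);d=np.asarray(d,float)
    P=np.stack([(u-cx)/f*d,(v-cy)/f*d,d],-1); return (P-t)@R
def proj(n,X):
    f,cx,cy,R,t=cal(n); p=np.asarray(X)@R.T+t
    return np.stack([p[...,0]/p[...,2]*f+cx,p[...,1]/p[...,2]*f+cy],-1)
def cloud(n,D):
    v,u=np.mgrid[:400,:640]; return world(n,u,v,D)
E
python3 - <<'E'
from h import *
for n in("top","side"):
    p,d=r.grab_frame(n); np.save(f"{n}0.npy",d); cv2.imwrite(f"pics/{n}0.png",p[...,::-1])
    c=r.get_calibration(n); print(n,c)
print(r.get_obs())
E
```

```text
pics
top {'vertical_fov': 43.381139660515174, 'cx': 321.15597852867495, 'cy': 204.37451083793357, 'R': array([[-0.02637566, -0.99904191, -0.03492265],
       [-0.98172878,  0.03247265, -0.18749432],
       [ 0.18844871,  0.02933928, -0.98164469]]), 't': array([0.08744535, 0.56400969, 1.08471377])}
side {'vertical_fov': 50.75492992306954, 'cx': 316.2257923026119, 'cy': 199.77648862311446, 'R': array([[-0.81809142, -0.57483877,  0.01693553],
       [-0.43747219,  0.60294092, -0.66714341],
       [ 0.37328877, -0.55319313, -0.74473677]]), 't': array([0.47117407, 0.26850981, 0.68858835])}
{'clock': 0.1, 'joints': array([ 1.15688451,  0.47774632,  0.02233815,  1.55632438, -0.01150071,
        1.10928405, -0.08309307]), 'qvel': array([ 1.82211548e-03, -1.78956161e-03,  5.86266156e-05, -1.06470441e-03,
       -1.14890267e-04, -2.31704966e-03,  8.59196830e-04]), 'tau': array([ 4.54625260e-03, -5.97761965e+01,  1.61360465e+00, -2.81955564e+01,
        1.28480309e-02,  5.04329684e-03,  4.87730108e-05]), 'tcp_pos': array([ 0.20310246, -0.64330143,  0.30301529]), 'orientation': array([-3.10335667e+00, -4.78303761e-01,  5.70596710e-04]), 'contact_force': array([-0.30769149, -0.15146094,  0.33250563]), 'moment': array([0.01614603, 0.04364698, 0.03265873]), 'grip_width': 0.08540880355323945}
```

View pics/top0.png

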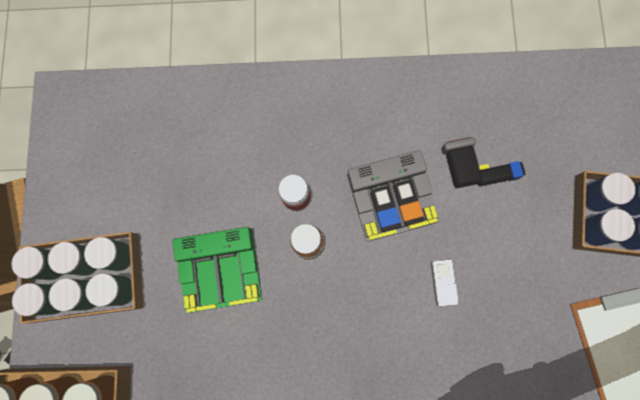

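View pics/side0.png

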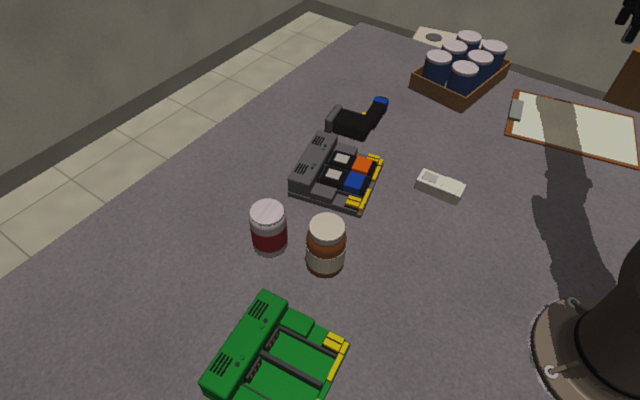

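The top view shows the candidates for each part:
- **Charger:** the grey one is at about (393,197). The green look-alike is at (217,270).
- **Packs:** blue-banded is at (387,212) in the left bay and orange is at (410,207) in the right bay. The white look-alike is at (445,283), on the table in front.
- **Keys:** the key I want, key_left, is at about (373,229). The green charger's yellow keys are at (190,303) and (250,293).

I choose the blue pack in the grey charger's left bay. Next I measure the charger's pose and check a close crop.

```bash
cat > fit.py <<'E'
from h import *
from scipy.optimize import least_squares
# masks
out={}
for n in("top","side"):
    p=cv2.imread(f"pics/{n}0.png"); D=np.load(f"{n}0.npy"); C=cloud(n,D)
    ok=D>0
    c0=world("top",393,197,np.load("top0.npy")[197,393])
    near=ok&(np.hypot(C[...,0]-c0[0],C[...,1]-c0[1])<.16)&(C[...,2]>.006)
    print(n,c0,near.sum(), "table z",np.median(C[ok&(np.hypot(C[...,0]-c0[0],C[...,1]-c0[1])<.3)&(abs(C[...,2])<.02)][:,2]))
    hood=near&(C[...,2]>.050)&(C[...,2]<.062)
    nl,lab,st,_=cv2.connectedComponentsWithStats(hood.astype(np.uint8)); 
    k=1+np.argmax(st[1:,4]); pts=C[lab==k]
    print("hood",cv2.minAreaRect((pts[:,:2]*1000).astype(np.float32)),np.median(pts[:,2]),len(pts))
    hsv=cv2.cvtColor(p,cv2.COLOR_BGR2HSV)
    for nm,lo,hi in(("yellow",22,35),("blue",105,125),("orange",8,17)):
        m=near&(hsv[...,0]>=lo)&(hsv[...,0]<=hi)&(hsv[...,1]>150)&(hsv[...,2]>80)
        nl,lab,st,ce=cv2.connectedComponentsWithStats(m.astype(np.uint8))
        for k in range(1,nl):
            if st[k,4]>12: print(nm,st[k,4],ce[k].round(1),np.median(C[lab==k],axis=0).round(4),C[lab==k].min(0).round(3),C[lab==k].max(0).round(3))
p=cv2.imread("pics/top0.png"); cv2.imwrite("pics/crop0.png",cv2.resize(p[140:250,330:450],None,fx=5,fy=5,interpolation=cv2.INTER_CUBIC))
E
python3 fit.py
```

```text
top [ 0.58129648 -0.0941768   0.03839148] 5976 table z 0.0005397926727656667
hood ((641.8870849609375, -82.5772705078125), (53.0051155090332, 176.29840087890625), 13.656152725219727) 0.05629370945304021 1693
yellow 221 [426.3 217.7] [ 0.5314 -0.1732  0.0282] [ 0.511 -0.191  0.013] [ 0.558 -0.128  0.04 ]
yellow 192 [375.5 231.2] [ 0.5031 -0.0461  0.0279] [ 0.489 -0.097  0.014] [ 0.524 -0.028  0.035]
blue 295 [387.8 217. ] [ 0.5343 -0.0795  0.0447] [ 0.514 -0.102  0.033] [ 0.555 -0.055  0.051]
orange 319 [410.9 210.6] [ 0.5468 -0.132   0.0447] [ 0.526 -0.156  0.035] [ 0.57  -0.108  0.052]
side [ 0.58129648 -0.0941768   0.03839148] 5558 table z 0.0013832174149968196
hood ((640.539794921875, -81.21892547607422), (51.764278411865234, 179.70838928222656), 13.930119514465332) 0.05711260992012419 1325
yellow 154 [375.6 164. ] [ 0.5261 -0.1737  0.0256] [ 0.508 -0.192  0.013] [ 0.559 -0.127  0.047]
yellow 222 [358.1 199.8] [ 0.5021 -0.0442  0.0295] [ 0.486 -0.098  0.016] [ 0.53  -0.025  0.034]
blue 251 [354.3 180.1] [ 0.5324 -0.0775  0.0456] [ 0.512 -0.105  0.042] [ 0.555 -0.055  0.049]
orange 267 [361.6 164.4] [ 0.5455 -0.1288  0.0455] [ 0.523 -0.182  0.019] [ 0.568 -0.105  0.049]
```

View pics/crop0.png

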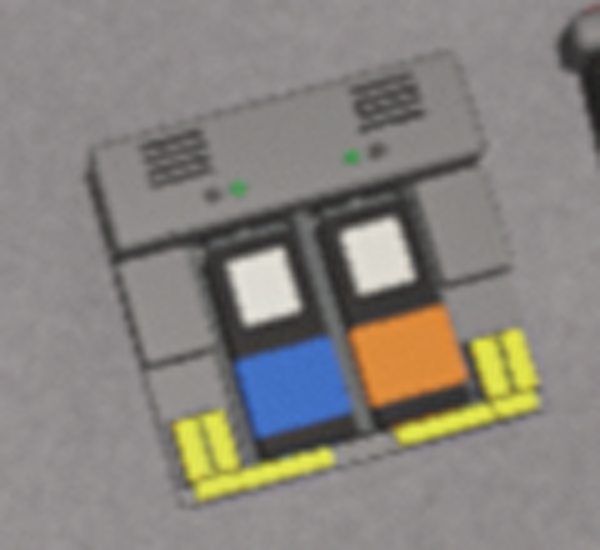

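```bash
cat > ov.py <<'E'
from h import *
yaw=np.radians(13.7); O=np.array([.5791,-.0971])
c,s=np.cos(yaw),np.sin(yaw)
def ch(p): p=np.asarray(p,float)/1000; return np.stack([O[0]+c*p[...,0]-s*p[...,1],O[1]+s*p[...,0]+c*p[...,1],p[...,2]],-1)
def inv(X): d=np.asarray(X)[...,:2]-O; return np.stack([c*d[...,0]+s*d[...,1],-s*d[...,0]+c*d[...,1]],-1)*1000
def box(x0,x1,y0,y1,z): return ch([[x0,y0,z],[x1,y0,z],[x1,y1,z],[x0,y1,z]])
if __name__=="__main__":
    for n,(x,y,w,h) in(("top",(330,140,125,110)),("side",(280,120,115,100))):
        p=cv2.imread(f"pics/{n}0.png"); k=6
        q=cv2.resize(p[y:y+h,x:x+w],None,fx=k,fy=k,interpolation=cv2.INTER_CUBIC)
        for b in(box(38,90,-88,88,56),box(-68,-40,59,83,30),box(-68,-40,-83,-59,30),box(-68,32,5,49,44),box(-68,32,-49,-5,44)):
            uv=(proj(n,b)-[x,y]+.5)*k; cv2.polylines(q,[uv.astype(np.int32)],True,(255,0,255),1)
        cv2.imwrite(f"pics/ov_{n}.png",q)
    print(ch([[-54,71,30],[-68,27,14]]).round(4))
    C=cloud("top",np.load("top0.npy"))
    for nm,u,v in(("jar",306,240),("can",293,190),("white",445,283)): print(nm,C[v,u].round(3),inv(C[v,u]).round(0))
E
python3 ov.py
```

```text
[[ 0.5098 -0.0409  0.03  ]
 [ 0.5066 -0.087   0.014 ]]
jar [0.479 0.103 0.12 ] [-50. 218.]
can [0.592 0.13  0.101] [ 66. 218.]
white [ 0.384 -0.2    0.029] [-214.  -54.]
```

```bash
python3 -c "
import cv2,numpy as np
a=cv2.imread('pics/ov_top.png');b=cv2.imread('pics/ov_side.png')
b=cv2.resize(b,(int(b.shape[1]*a.shape[0]/b.shape[0]),a.shape[0]));q=np.hstack([a,b]);cv2.imwrite('pics/ov1.png',cv2.resize(q,(800,int(800*q.shape[0]/q.shape[1])),interpolation=cv2.INTER_AREA))"
```

```text
(no output)
```

View pics/ov_top.png

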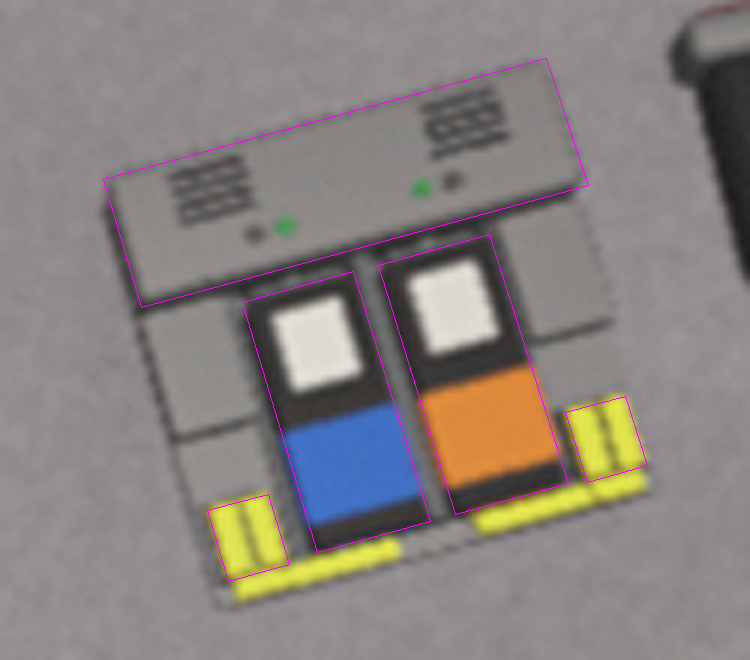

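View pics/ov_side.png

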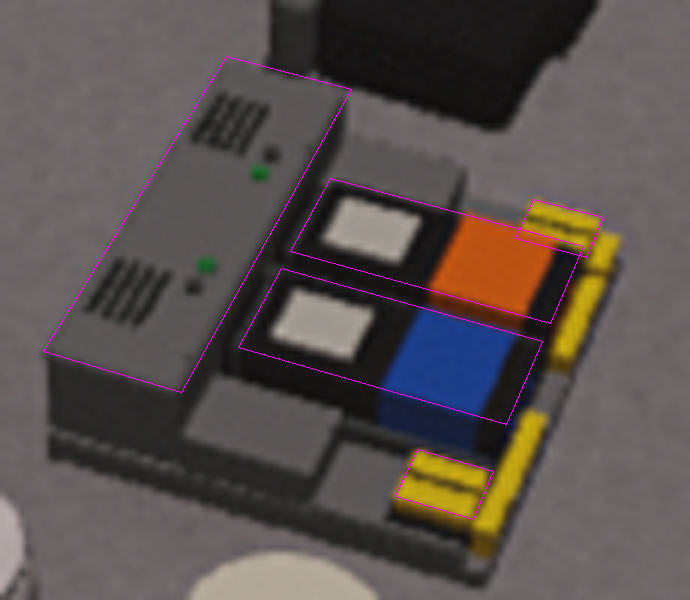

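The overlay fits both views to within about 1–2 mm. The crop confirms blue is in the left bay, with key_left at about (373,229) in the full picture.

Plan: turn the jaw axis to 45° in the charger's frame, with one finger over key_left at (-54,71) and the other in front of the bay at about (-99,27). That needs an opening of about 48 mm.

```bash
python3 -m handwheel '[[[0.016,0.032,0,0,0,-0.085,0.048],[0.016,0.032,0,0,0,-0.085,0.048],[0.016,0.032,0,0,0,-0.085,0.048],[0.016,0.032,0,0,0,-0.085,0.048],[0.016,0.032,0,0,0,-0.085,0.048],[0.016,0.032,0,0,0,-0.085,0.048],[0.016,0.032,0,0,0,-0.085,0.048],[0.016,0.032,0,0,0,-0.085,0.048],[0.016,0.032,0,0,0,-0.085,0.048],[0.016,0.032,0,0,0,-0.085,0.048]]]' 120
python3 -m handwheel '[[[0.016,0.032,0,0,0,0,0.048],[0.016,0.032,0,0,0,0,0.048],[0.016,0.032,0,0,0,0,0.048],[0.016,0.032,-0.01,0,0,0,0.048],[0.016,0.032,-0.03,0,0,0,0.048],[0.016,0.032,-0.03,0,0,0,0.048],[0.016,0.032,-0.03,0,0,0,0.048],[0.016,0.032,-0.03,0,0,0,0.048],[0,0,0,0,0,0,0.048],[0,0,0,0,0,0,0.048]]]'
```

```text
clock: 0.93
tcp_pos: [0.3634, -0.3219, 0.3037]
orientation: [-3.024, 0.851, 0.001]
contact_force: [0.4, -1.3, 0.9]
grip_width: 0.0481
clock: 1.77
tcp_pos: [0.4838, -0.0794, 0.1851]
orientation: [-3.028, 0.838, 0.006]
contact_force: [0.5, -0.0, -0.1]
grip_width: 0.0476
```

```bash
cat > look.py <<'E'
import sys
from ov import *
tag=sys.argv[1]
ims=[]
o=r.get_obs()
from scipy.spatial.transform import Rotation as Ro
R=Ro.from_rotvec(o["orientation"]).as_matrix(); y=R[:,1]; z=R[:,2]
print("tcp",o["tcp_pos"].round(4),"ch",inv(o["tcp_pos"]).round(1),"tooly ch angle",(np.degrees(np.arctan2(y[1],y[0]))-13.7).round(2),"z",z.round(3),"F",o["contact_force"].round(1),"w",round(o["grip_width"],4),"t",o["clock"])
g=o["grip_width"]
for n,(x0,y0,w,h) in(("top",(330,140,125,110)),("side",(280,100,115,120))):
    p,d=r.grab_frame(n); np.save(f"d_{n}_{tag}.npy",d); p=p[...,::-1].copy(); cv2.imwrite(f"pics/{n}_{tag}_full.png",p); k=6
    q=cv2.resize(p[y0:y0+h,x0:x0+w],None,fx=k,fy=k,interpolation=cv2.INTER_CUBIC)
    for b in(box(-68,-40,59,83,30),box(-68,32,5,49,44)):
        cv2.polylines(q,[((proj(n,b)-[x0,y0]+.5)*k).astype(np.int32)],True,(255,0,255),1)
    # predicted fingers
    tip=.068
    for sg in(1,-1):
        cc=o["tcp_pos"]+tip*z; pts=[cc+sg*(g/2+a)*y+b*R[:,0] for a,b in((0,-.011),(0,.011),(.0145,.011),(.0145,-.011))]
        cv2.polylines(q,[((proj(n,np.array(pts))-[x0,y0]+.5)*k).astype(np.int32)],True,(0,255,0),1)
        print("finger centre ch",inv(cc+sg*(g/2+.007)*y).round(1),"tip z",cc[2].round(4))
    cv2.imwrite(f"pics/{n}_{tag}.png",q)
E
python3 look.py a
```

```text
tcp [ 0.4838 -0.0794  0.1851] ch [-88.4  39.8] tooly ch angle -134.63 z [-0.004  0.001 -1.   ] F [ 0.5 -0.  -0.1] w 0.0476 t 1.7667
finger centre ch [-110.3   18. ] tip z 0.1171
finger centre ch [-67.   61.9] tip z 0.1171
finger centre ch [-110.3   18. ] tip z 0.1171
finger centre ch [-67.   61.9] tip z 0.1171
```

View pics/side_a.png

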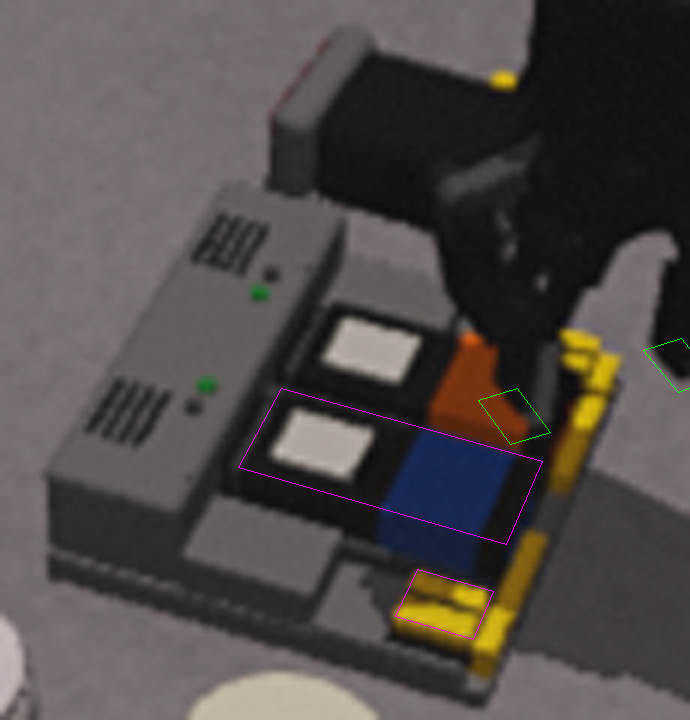

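View pics/top_a_full.png

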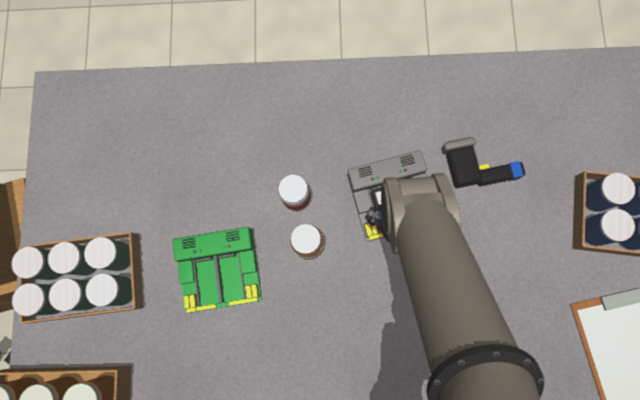

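The side view shows the gripper above and in front of the charger, with fingertips at crop pixels (545,425) and (680,375), close to my predicted outlines. The top view is blocked by the arm. I measure the finger geometry from the side depth.

```bash
python3 - <<'E'
from ov import *
from scipy.spatial.transform import Rotation as Ro
D=np.load("d_side_a.npy"); C=cloud("side",D); o=r.get_obs()
R=Ro.from_rotvec(o["orientation"]).as_matrix(); T=(C-o["tcp_pos"])@R
m=(D>0)&(abs(T[...,0])<.03)&(abs(T[...,1])<.075)&(T[...,2]>-.02)&(T[...,2]<.085)
for sg in(1,-1):
  for z0 in np.arange(.03,.085,.005):
    q=T[m&(sg*T[...,1]>0)&(T[...,2]>=z0)&(T[...,2]<z0+.005)]
    if len(q): print(sg,round(z0,3),len(q),"x",q[:,0].min().round(4),q[:,0].max().round(4),"y",q[:,1].min().round(4),q[:,1].max().round(4),q[:,2].max().round(4))
E
```

```text
1 0.03 27 x -0.0125 0.0099 y 0.0234 0.03 0.0346
1 0.035 21 x -0.0134 0.0089 y 0.0227 0.0377 0.0398
1 0.04 25 x -0.0121 0.009 y 0.0232 0.0365 0.0449
1 0.045 21 x -0.0122 0.0077 y 0.0235 0.0374 0.0497
1 0.05 21 x -0.0133 0.0098 y 0.0234 0.0363 0.0549
1 0.055 17 x -0.0124 0.01 y 0.0239 0.037 0.0595
1 0.06 24 x -0.0128 0.0089 y 0.0234 0.0361 0.0648
1 0.065 9 x -0.0111 0.0082 y 0.0235 0.0301 0.0682
-1 0.03 14 x -0.0137 -0.0031 y -0.0383 -0.0232 0.035
-1 0.035 15 x -0.0133 -0.0043 y -0.0374 -0.0258 0.04
-1 0.04 25 x -0.0121 0.0052 y -0.0379 -0.0247 0.0448
-1 0.045 20 x -0.0122 0.004 y -0.0375 -0.0232 0.0498
-1 0.05 22 x -0.0118 0.004 y -0.0381 -0.0254 0.055
-1 0.055 19 x -0.012 0.0046 y -0.0381 -0.0249 0.0595
-1 0.06 13 x -0.0125 0.0038 y -0.0359 -0.025 0.0645
-1 0.065 5 x -0.0113 -0.0082 y -0.0308 -0.0238 0.0683
```

```bash
python3 -m handwheel '[[[0.005,0.006,0,0,0,0,0.048],[0.005,0.0065,0,0,0,0,0.048],[0,0,-0.02,0,0,0,0.048],[0,0,-0.025,0,0,0,0.048],[0,0,-0.022,0,0,0,0.048],[0,0,0,0,0,0,0.048],[0,0,0,0,0,0,0.048],[0,0,0,0,0,0,0.048]]]' 120
python3 look.py b
```

```text
clock: 2.53
tcp_pos: [0.4953, -0.0691, 0.1211]
orientation: [-3.025, 0.845, -0.003]
contact_force: [0.6, -0.3, 0.8]
grip_width: 0.0481
tcp [ 0.4953 -0.0691  0.1211] ch [-74.8  47.1] tooly ch angle -134.91 z [ 0.002 -0.    -1.   ] F [ 0.6 -0.3  0.8] w 0.0481 t 2.5333
finger centre ch [-96.6  25.1] tip z 0.0531
finger centre ch [-52.8  69. ] tip z 0.0531
finger centre ch [-96.6  25.1] tip z 0.0531
finger centre ch [-52.8  69. ] tip z 0.0531
```

View pics/side_b.png

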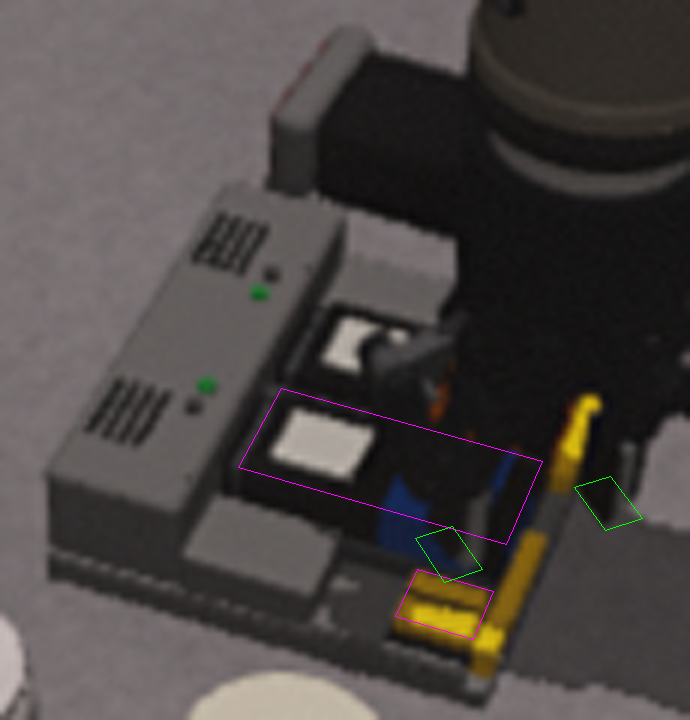

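```bash
python3 -m handwheel '[[[-0.001,0.0015,0,0,0,0,0.048],[-0.001,0.0015,0,0,0,0,0.048],[0,0,-0.007,0,0,0,0.048],[0,0,-0.007,0,0,0,0.048],[0,0,0,0,0,0,0.048],[0,0,0,0,0,0,0.048],[0,0,0,0,0,0,0.048]]]' 120
python3 look.py c
```

```text
clock: 3.22
tcp_pos: [0.4922, -0.066, 0.1055]
orientation: [3.026, -0.844, -0.001]
contact_force: [0.1, 0.0, 0.1]
grip_width: 0.0479
tcp [ 0.4922 -0.066   0.1055] ch [-77.   50.8] tooly ch angle -134.88 z [-0.001  0.    -1.   ] F [0.1 0.  0.1] w 0.0479 t 3.2167
finger centre ch [-98.9  28.9] tip z 0.0375
finger centre ch [-55.2  72.8] tip z 0.0375
finger centre ch [-98.9  28.9] tip z 0.0375
finger centre ch [-55.2  72.8] tip z 0.0375
```

View pics/side_c.png

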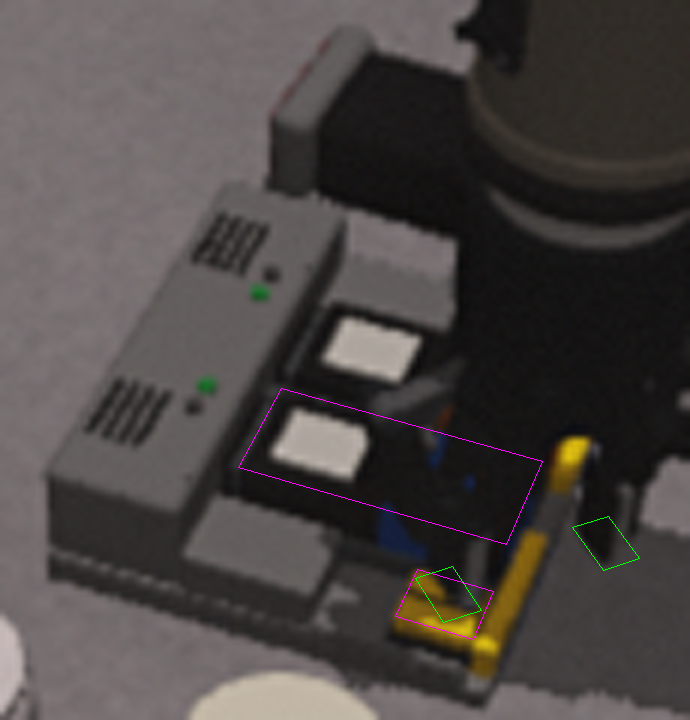

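The key finger is directly above key_left at crop (450,600), and the catch finger is in front of the bay at about (610,540), clear of the catch bar. I press now.

```bash
python3 -m handwheel '[[[0,0,-0.006,0,0,0,0.048],[0,0,0,0,0,0,0.048],[0,0,-0.003,0,0,0,0.048],[0,0,-0.003,0,0,0,0.048],[0,0,-0.003,0,0,0,0.048],[0,0,-0.002,0,0,0,0.048],[0,0,0,0,0,0,0.048],[0,0,0,0,0,0,0.048],[0,0,0,0,0,0,0.048],[0,0,0,0,0,0,0.048]]]' 120
python3 look.py d
```

```text
clock: 4.15
tcp_pos: [0.4925, -0.0661, 0.0913]
orientation: [3.025, -0.846, 0.001]
contact_force: [-9.7, -0.0, 37.2]
grip_width: 0.0479
tcp [ 0.4925 -0.0661  0.0913] ch [-76.8  50.6] tooly ch angle -134.93 z [ 0.001 -0.001 -1.   ] F [-9.7 -0.  37.2] w 0.0479 t 4.15
finger centre ch [-98.7  28.7] tip z 0.0233
finger centre ch [-54.9  72.5] tip z 0.0233
finger centre ch [-98.7  28.7] tip z 0.0233
finger centre ch [-54.9  72.5] tip z 0.0233
```

View pics/side_d.png

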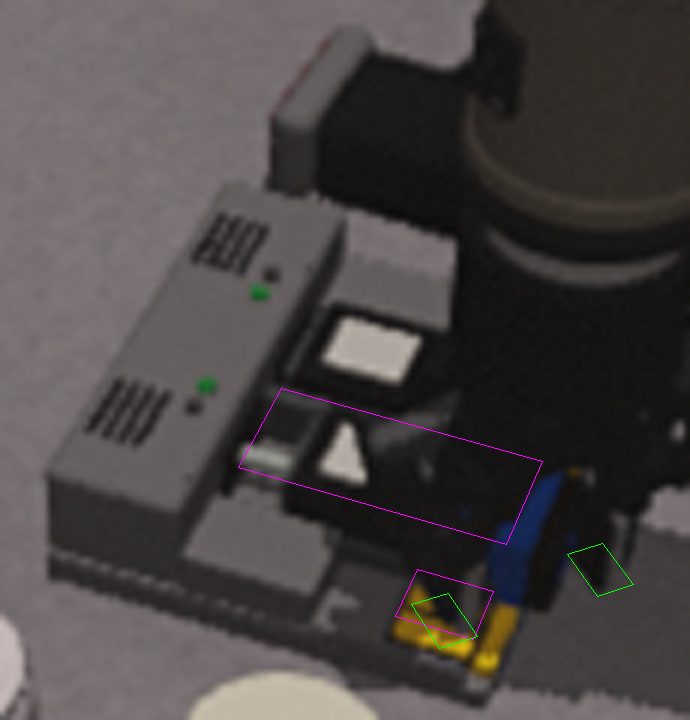

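The pack has sprung out and is stopped by the catch finger: its label moved forward, the pusher shows at (265,455), and its front end is at about (550,560) by the finger. Pressing force is 37 N, so I ease it a little and measure how far out the pack is.

```bash
python3 -m handwheel '[[[0,0,0.0006,0,0,0,0.048],[0,0,0.0006,0,0,0,0.048],[0,0,0,0,0,0,0.048],[0,0,0,0,0,0,0.048],[0,0,0,0,0,0,0.048],[0,0,0,0,0,0,0.048]]]' 120
python3 look.py e
python3 - <<'E'
from ov import *
for n in("a","e"):
    C=cloud("side",np.load(f"d_side_{n}.npy")); p=cv2.imread(f"pics/side_{n}_full.png"); c=inv(C)
    m=(c[...,1]>8)&(c[...,1]<46)&(abs(C[...,2]-.0455)<.006)&(c[...,0]<36)&(c[...,0]>-20)
    print(n,"pack top rear edge x",np.percentile(c[m][:,0],98).round(1), "z",np.median(C[m][:,2]).round(4),m.sum())
    lab=m&(p.min(2)>110); print("  label x",c[lab][:,0].min().round(1),c[lab][:,0].max().round(1))
for i in range(4):
    r.grab_frame("side"); o=r.get_obs(); print(o["clock"],o["contact_force"].round(1),o["tcp_pos"].round(4),o["moment"].round(2))
E
```

```text
clock: 4.75
tcp_pos: [0.4924, -0.0661, 0.0916]
orientation: [3.025, -0.846, 0.001]
contact_force: [-7.1, -0.3, 24.3]
grip_width: 0.0481
tcp [ 0.4924 -0.0661  0.0916] ch [-76.9  50.6] tooly ch angle -134.94 z [ 0. -0. -1.] F [-7.1 -0.3 24.3] w 0.0481 t 4.75
finger centre ch [-98.8  28.6] tip z 0.0236
finger centre ch [-55.   72.6] tip z 0.0236
finger centre ch [-98.8  28.6] tip z 0.0236
finger centre ch [-55.   72.6] tip z 0.0236
a pack top rear edge x 30.9 z 0.0453 293
  label x -7.3 22.1
e pack top rear edge x 15.7 z 0.0457 111
  label x -11.4 3.2
4.9 [-7.6 -0.5 24.8] [ 0.4924 -0.0661  0.0916] [ 0.57  1.05 -0.12]
4.95 [-6.8 -1.1 24.2] [ 0.4924 -0.0662  0.0916] [ 0.55  1.03 -0.09]
5.0 [-7.1 -0.2 24.1] [ 0.4924 -0.0661  0.0916] [ 0.52  1.13 -0.09]
5.05 [-6.2 -0.4 24. ] [ 0.4924 -0.0662  0.0916] [ 0.58  1.13 -0.1 ]
```

View pics/side_e.png

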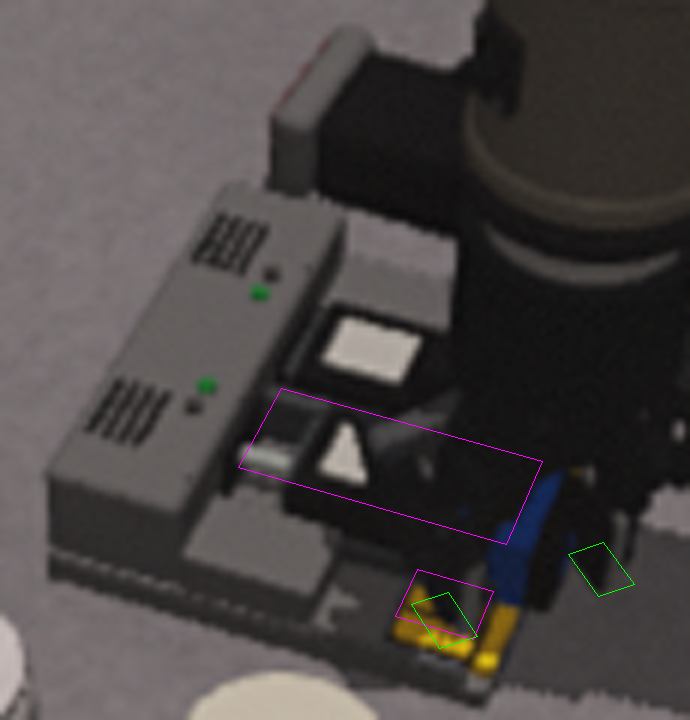

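The pack is about 17 mm out (the allowed range is 6–50 mm) and still. The wrist force is steady at about 7 N from the pack and 24 N on the key.

```bash
python3 -c "
from bench import r
print(r.hand_in())"
```

```text
the job is handed in; nothing more can be done
None
```

The blue pack is released and caught, and the job is handed in at about 5 s of the 35 s allowed. I got no verdict back.

I set the gripper with one finger over key_left and the other standing in front of the left bay. Pressing the key down let the pack spring against the second finger. I then eased the press from 37 N to 24 N.

**Last checks before handing in:**
- **Pack position:** the side depth puts its rear edge about 15 mm forward of its starting place. The finger geometry predicted about 18 mm, so the two roughly agree, and both are well inside 6–50 mm. It is lying flat at its usual height.
- **Forces:** steady over four readings, about 7 N from the pack on its finger and about 24 N downward on the key. These are the total wrist force; I could not read each finger separately.
- **Orange pack:** its label looked unmoved in the side pictures. I did not measure it.
- **Jar, can and scanner:** the arm stayed well clear of the jar and can, and the scanner looked unmoved. I did not measure their positions again.
- **Top camera:** the arm blocked its view of the charger, so the final checks rest on the side camera alone.

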